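Make up a lock set in the key shop's caddy

TASK

Make up the customer's lock set in the black caddy: the shorter lock cylinder goes in the long trough, the smaller padlock in the middle of the square tray, the small round cupboard lock in the small cup and the door knob in the large dish, each resting flat inside its rim, the same way up as now. The longer cylinder and the bigger padlock are not part of the set: leave them where they are.

Things in the scene. Friction and masses are not known exactly. Their poses are not given: they have to be found in the camera images.
- short_cylinder: the shorter of two brass door-lock cylinders of keyhole-shaped section, standing on its narrow lower web: 62 mm long (its x), 33 mm high; the round barrel on top is 17 mm in diameter with its axis 24.5 mm up, the web below is 10 mm wide. Same end for end; dark cam ring at mid-length. About 160 g, loose. Origin: centre of the underside; x along its length, z up.
- small_padlock: the smaller of two brass padlocks, lying flat: body 40 mm wide (its y), 38 mm long (its x), 20 mm thick; a steel shackle (6 mm rod) reaches 25 mm farther towards its +x, 63 mm over all. About 130 g, loose. Origin: on the underside, at the middle of the 63 mm outline; the body's centre lies 12.5 mm from there towards its -x; z up.
- cam_lock: small round steel cupboard lock standing on its flange: flange 30 mm diameter and 5 mm thick, barrel 19 mm diameter rising to 32 mm. About 60 g, loose. Origin: centre of the underside; z up.
- door_knob: round brass door knob standing on its rose: rose 54 mm diameter, 6 mm thick at the edge; neck 24 mm diameter; knob 50 mm diameter (its widest, straight part is 34 to 42 mm up), 53 mm high in all. About 250 g, loose. Origin: centre of the underside; z up.
- long_cylinder: look-alike, not wanted: the longer brass lock cylinder, same section as the short one, 95 mm long (its x), 33 mm high, too long for the trough. Loose. Origin: centre of the underside; x along its length.
- big_padlock: look-alike, not wanted: the bigger brass padlock, lying flat: body 58 mm wide (y), 52 mm long (x), 26 mm thick, 88 mm long with its shackle towards +x. Loose. Origin: on the underside, at the middle of the 88 mm outline.
- long_trough: the long narrow trough: white insert fixed in the black caddy (200 mm square, walls 11 mm high, floor 4 mm thick; four inserts two by two, 95 mm apart, in any order). Floor 3 mm thick, rim 4 mm thick, its top 4 mm above that floor and 11 mm above the counter. Origin: centre of its underside, 4 mm above the counter; z up. Inside 82 mm long (its x) by 34 mm wide (its y).
- square_tray: the square tray: white insert fixed in the black caddy (200 mm square, walls 11 mm high, floor 4 mm thick; four inserts two by two, 95 mm apart, in any order). Floor 3 mm thick, rim 4 mm thick, its top 4 mm above that floor and 11 mm above the counter. Origin: centre of its underside, 4 mm above the counter; z up. Inside 76 x 76 mm, sides along its x and y.
- small_cup: the small round cup: white insert fixed in the black caddy (200 mm square, walls 11 mm high, floor 4 mm thick; four inserts two by two, 95 mm apart, in any order). Floor 3 mm thick, rim 4 mm thick, its top 4 mm above that floor and 11 mm above the counter. Origin: centre of its underside, 4 mm above the counter; z up. Inside diameter 46 mm.
- large_dish: the large round dish: white insert fixed in the black caddy (200 mm square, walls 11 mm high, floor 4 mm thick; four inserts two by two, 95 mm apart, in any order). Floor 3 mm thick, rim 4 mm thick, its top 4 mm above that floor and 11 mm above the counter. Origin: centre of its underside, 4 mm above the counter; z up. Inside diameter 74 mm.
Not all that is in view belongs to the job. Leave any orange or pink look-alike of the cam_lock alone.

How it is judged:
By the outcome, as a careful person would: the job done as asked, in the order asked, and still so for the second after the job is handed in, with the robot touching nothing.
It also fails if it takes over 115 s, if anything falls off the work surface, if the arm or the gripper's body presses on something with over 40 N, if the wrist force passes 120 N, or if a joint passes its speed limit or range.

ROBOT

A 6-joint arm with a two-finger parallel gripper is mounted at the origin on the work surface. World frame = base frame: x ahead of the robot, y to its left, z up, the work surface at z = 0. Lengths are in m, angles in rad, forces in N, time in s.
With the tool pointing down it reaches from about 0.35 to 0.8 m from the base axis. Payload 7.3 kg.
Tool frame: the origin (TCP) lies at the very end of the fingers, on their centre line; the grasp point (between the pads) lies 19 mm behind it; z points along the fingers, y is the line along which they close (so a half turn about z gives the same grasp; the last joint's range is limited). The gripper opens to 85 mm and grips with 20 to 120 N. Pads are 22 mm wide; open, the fingers measure 114 mm over their backs; the gripper's body (76 mm by 85 mm) begins 54 mm behind the grasp point. The pads swing forward as they close: fully open they stand 13 mm farther back than shut.
Start: joints at [1.009, 0.342, 1.524, -0, 1.275, -0.146], TCP at [0.212, 0.48, 0.231] pointing down, gripper open.
Joint ranges: [-2.53, 2.53], [-0.77, 2.02], [0.04, 2.7], [-1, 4.14], [0.28, 2.66], [-3.11, 3.11]. Speed limits (rad/s): [2.57, 2.57, 3.14, 3.14, 3.14, 3.14].

INTERFACE

Orientations are given as a unit quaternion [x, y, z, w].
In Python, from station import manip gives the robot as it stands. The module is installed in compiled form; this text tells all that it offers.
- The arm moves only by the tool arm_command, never from a script. Its argument "motion" is one flat list of numbers, 6 for each row, row after row: the shift along the tool's x, y, z in cm, then the turn, a rotation vector about the tool's x, y, z in degrees. A call has 1 to 10 rows; each row is the pose to reach, as a shift and turn from the pose commanded when the call began, along the tool's axes at that moment; what a row does not reach only later rows make up. A row lasts 1/12 s, in which the tool goes at most 41.7 mm and 7.16 degrees, less where a joint would pass 70% of its speed; a pose out of reach is approached as far as the arm can. A call with a gripper value outside its range is refused whole. "gripper" is the finger opening in cm, from 0 to 8.54, set as the call begins (left out, the last holds). The fingers move at their own pace and stop on an object; the grip force is fixed at half the most. Time passes only in rows, so rows that repeat a pose let the fingers close. It gives the time, the measured TCP pose, the force, the opening and the grip force at its end, in the units of the state.
- manip.sense(): the state, without advancing time (a new reading comes with each control period).
- manip.get_image(name): name is "side" or "top"; returns a dict with "frame" (480x640x3 uint8, blue, green, red), "vertical_fov" (degrees; the focal length in pixels is half the picture's height over the tangent of half this angle, whatever the lens; pixels are square), "cx", "cy" (the principal point, pixels), "rvec" (rotation vector, rad) and "tvec" (3), from world to camera coordinates, as OpenCV has them. Camera axes: x right, y down, z forward; pixel columns grow to the right and rows downward; lengths in m; the calibration is good to about 2 mm. A picture is of the moment at which its call begins. There is no depth.
- manip.sign_off(): hands the job in; it is judged then, once.
The state is a dict: "clock": time; "q": joint angles; "qd": joint speeds; "joint_efforts": joint torques, N m; "ee_pos": TCP position; "tool_rot": TCP orientation; "contact_force": force on the tool from outside, world axes, zero at the start; "moment": the same for the moment, N m; "gripper_width": finger opening in m; "grip_force": force on a finger pad.
Only numpy, scipy, OpenCV 4.12 (cv2) and the standard library are available. Lean on these libraries where they do the work, as an engineer would, in place of code of your own. Each camera call takes 0.05 s, during which the arm holds its last target. There are 200 camera calls.

## Working session

There is one attempt and no reset: what is moved stays moved. The work goes in short steps, Python scripts to look and compute and a tool call to move; the robot and the scene stay as the last step left them, time stands still between calls to the robot, and variables do not carry over. Pictures are saved under pics/ and viewed, at most 14 in all, crops included, and the job is handed in when it is done.

Besides the shell and the picture viewer there is one more tool, called as name(argument=value, ...) on one line, values as JSON. arm_command: Moves the arm, as the interface text tells. Its arguments: {"type":"object","properties":{"motion":{"type":"array"},"gripper":{"type":"number"}},"required":["motion"]}

```bash
mkdir -p pics
cat > h.py <<'E'
from station import manip
import cv2, numpy as np
from scipy.spatial.transform import Rotation as R
def grab(n,save=None):
    d=manip.get_image(n)
    if save: cv2.imwrite('pics/'+save,d['frame'])
    return d
def K(d):
    f=240/np.tan(np.radians(d['vertical_fov'])/2)
    return np.array([[f,0,d['cx']],[0,f,d['cy']],[0,0,1.]])
def ray(d,uv,z):
    Rm=cv2.Rodrigues(np.array(d['rvec'],float))[0];t=np.array(d['tvec'],float).ravel()
    uv=np.atleast_2d(np.array(uv,float))
    r=np.c_[uv,np.ones(len(uv))]@np.linalg.inv(K(d)).T@Rm
    c=-Rm.T@t
    return c+r*((z-c[2])/r[:,2])[:,None]
def proj(d,P):
    return cv2.projectPoints(np.atleast_2d(np.array(P,float)),np.array(d['rvec'],float),np.array(d['tvec'],float),K(d),None)[0][:,0]
E
python3 - <<'E'
from h import *
for n in('top','side'):
    d=grab(n,n+'0.png'); Rm=cv2.Rodrigues(np.array(d['rvec'],float))[0]
    print(n,d['vertical_fov'],d['cx'],d['cy'],-Rm.T@np.array(d['tvec']).ravel(),Rm[2])
s=manip.sense();print({k:np.round(v,3) for k,v in s.items()})
E
```

```text
top 48.34048201141791 311.8909680364264 230.1150799110498 [ 0.38273311 -0.08543886  0.95597276] [ 0.09298174  0.01375724 -0.99557277]
side 49.26780913105301 329.95010247028677 235.81572056193215 [ 0.03195799 -0.69641151  0.57294979] [ 0.48276096  0.66099433 -0.57448094]
{'clock': np.float64(0.1), 'q': array([ 1.009,  0.343,  1.525,  0.   ,  1.275, -0.146]), 'qd': array([ 0.001, -0.001, -0.004, -0.001, -0.001, -0.   ]), 'joint_efforts': array([ 2.0000e-03, -4.3444e+01, -2.4649e+01, -0.0000e+00,  5.0000e-03,
        0.0000e+00]), 'ee_pos': array([0.212, 0.48 , 0.231]), 'tool_rot': array([ 0.206,  0.978, -0.001, -0.   ]), 'contact_force': array([ 0.775, -0.296, -0.092]), 'moment': array([-0.016,  0.005,  0.037]), 'grip_force': np.float64(0.0), 'gripper_width': np.float64(0.085)}
```

View pics/top0.png

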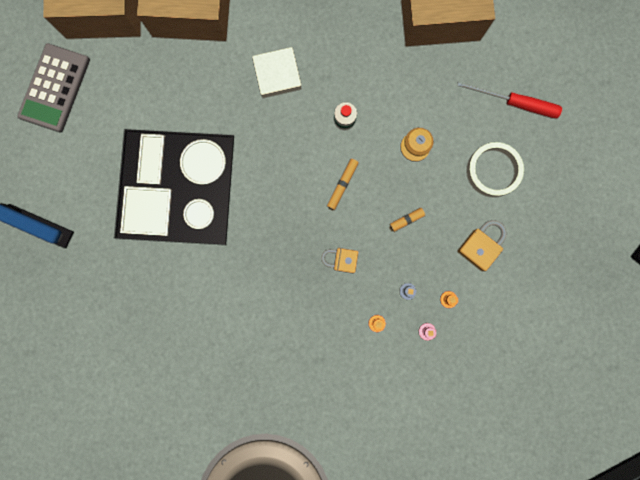

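View pics/side0.png

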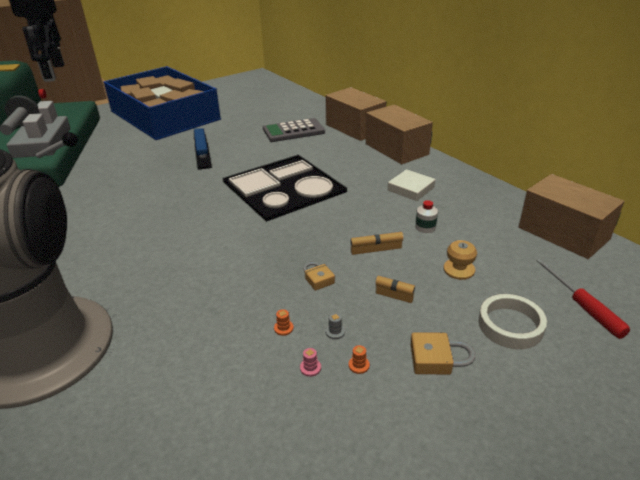

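Top picture candidates: cylinders at (407,219), which is short and wanted, and (343,184), which is long. Padlocks at (346,261), which is small and wanted, and (482,250), which is big. Cupboard locks at (408,291), which is steel and wanted, plus orange ones at (450,299) and (377,324) and a pink one at (428,332). The only knob is at (417,143). Caddy inserts: trough (150,160), dish (202,162), tray (146,211), cup (199,214). Next is the close crop and a measurement.

Run:
```python
from h import *
d=grab('top'); im=d['frame']
c=im[120:345,315:515]; cv2.imwrite('pics/crop1.png',cv2.resize(c,None,fx=2.6,fy=2.6,interpolation=cv2.INTER_CUBIC))
hsv=cv2.cvtColor(im,cv2.COLOR_BGR2HSV)
def blobs(m,zs,lab,amin=60):
    cs,_=cv2.findContours(m.astype(np.uint8),cv2.RETR_EXTERNAL,cv2.CHAIN_APPROX_NONE)
    for k in cs:
        a=cv2.contourArea(k)
        if a<amin: continue
        M=cv2.moments(k);u=(M['m10']/M['m00'],M['m01']/M['m00'])
        r=cv2.minAreaRect(k);b=ray(d,cv2.boxPoints(r),zs)
        e=[b[1]-b[0],b[2]-b[1]];L=[np.linalg.norm(x)*1000 for x in e]
        i=int(np.argmax(L))
        print(lab,np.round(u,1),'area',a,'P',np.round(ray(d,u,zs)[0][:2],4),'boxc',np.round(b.mean(0)[:2],4),'L',np.round(L,1),'yaw',round(np.degrees(np.arctan2(e[i][1],e[i][0]))%180,1))
brass=(hsv[...,0]>8)&(hsv[...,0]<26)&(hsv[...,1]>110)&(hsv[...,2]>90)
brass[:60]=0
blobs(brass,0.0245,'brass')
w=(hsv[...,1]<60)&(hsv[...,2]>200); w[:, 260:]=0;w[:100]=0
blobs(w,0.011,'white')
b=(hsv[...,2]<60); b[:,260:]=0; 
w2=np.zeros_like(b);w2[125:250,110:240]=(b|w)[125:250,110:240]
blobs(w2,0.011,'caddy',2000)
```

```text
brass [376.7 323.1] area 203.5 P [ 0.3119 -0.1879] boxc [ 0.3121 -0.1884] L [27.5 27.2] yaw 91.5
brass [448.5 299.2] area 210.5 P [ 0.3558 -0.311 ] boxc [ 0.3561 -0.3109] L [29.3 27.4] yaw 91.4
brass [346.1 260.5] area 406.5 P [ 0.4181 -0.1333] boxc [ 0.4186 -0.1326] L [38.9 36.9] yaw 173.1
brass [480.8 249.4] area 951.0 P [ 0.4431 -0.3667] boxc [ 0.4432 -0.3668] L [52.1 58.1] yaw 51.8
brass [398.5 223.6] area 119.0 P [ 0.4848 -0.2237] boxc [ 0.4846 -0.2238] L [27.5 15.6] yaw 117.9
brass [416.5 214.3] area 113.5 P [ 0.5018 -0.255 ] boxc [ 0.5019 -0.2548] L [26.  15.6] yaw 117.9
brass [336.  196.5] area 192.5 P [ 0.5302 -0.1135] boxc [ 0.5301 -0.1135] L [44.5 15. ] yaw 154.9
brass [349.  170.4] area 186.0 P [ 0.5771 -0.1355] boxc [ 0.5771 -0.1355] L [43.3 15. ] yaw 154.9
brass [416.6 144. ] area 765.5 P [ 0.6273 -0.2544] boxc [ 0.6275 -0.255 ] L [61.3 50.3] yaw 136.5
white [198.1 213.7] area 633.5 P [0.4957 0.1314] boxc [0.496  0.1316] L [50.2 52.1] yaw 2.4
white [145.2 210.7] area 2036.5 P [0.4988 0.2264] boxc [0.4993 0.2265] L [84.7 83.3] yaw 178.3
white [202.2 161.5] area 1482.0 P [0.5904 0.1283] boxc [0.5905 0.1286] L [79.7 78.7] yaw 91.2
white [149.7 158.8] area 1029.0 P [0.5933 0.2232] boxc [0.5938 0.2232] L [89.4 41.3] yaw 178.0
caddy [174.4 186.6] area 11845.0 P [0.5435 0.1761] boxc [0.545  0.1771] L [200. 204.] yaw 87.4
```

View pics/crop1.png

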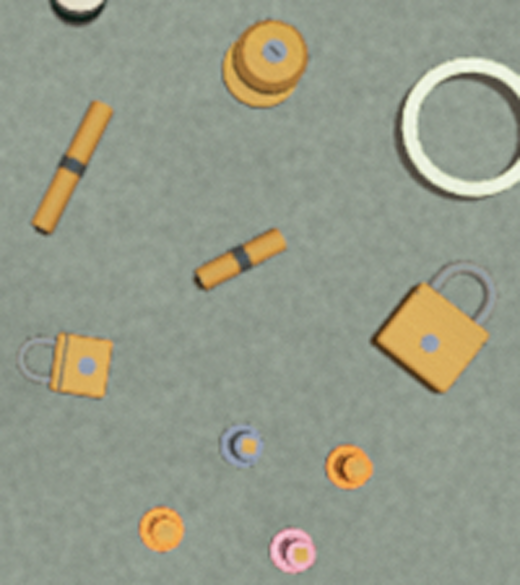

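The crop confirms the choices. The short cylinder has its dark ring at crop (241,258). The small padlock is at (82,366) with its shackle to the left. The steel cam lock is at (242,446), with the orange and pink look-alikes around it. The knob is at (270,56) above its rose at (260,72). Next I check the remaining positions against the side view.

```bash
cat >> h.py <<'E'
def go(x,y,z,yang=None):
    """shift (cm) in tool axes and turn (deg) about tool z; yang: wanted closing direction in the world, deg (mod 180)"""
    s=manip.sense();T=R.from_quat(s['tool_rot']).as_matrix()
    v=T.T@(np.array([x,y,z])-s['ee_pos'])*100
    a=np.degrees(np.arctan2(T[1,1],T[0,1]))
    t=0 if yang is None else -((yang-a+90)%180-90)
    print('shift cm',np.round(v,2),'turn z',round(t,1),'| now',np.round(s['ee_pos'],4),'y-ang',round(a,1),'q6',round(s['q'][5],2),'tilt',np.round(T[:,2],3),'w',round(s['gripper_width'],4),'t',round(s['clock'],2))
E
python3 - <<'E'
from h import *
d=grab('top');im=d['frame'];sd=grab('side')
print('cam flange/top',ray(d,(408.1,291.5),.005),ray(d,(410.5,291.5),.032))
print('knob top/rose',ray(d,(419.2,141.5),.042),ray(d,(415,147),.006))
for n,P in dict(cyl=(.4933,-.2393,.033),pad=(.418,-.133,.02),cam=(.372,-.2425,.032),knob=(.627,-.254,.053),tray=(.4988,.2263,.007),cup=(.4957,.1314,.007)).items(): 
  u=proj(sd,P)[0];print(n,np.round(u)); cv2.drawMarker(sd['frame'],tuple(int(round(x)) for x in u),(255,0,255),0,7)
cv2.imwrite('pics/sidec.png',cv2.resize(sd['frame'][150:390,210:490],None,fx=2.4,fy=2.4))
go(.4933,-.2393,.15,28.2)
E
```

```text
cam flange/top [[ 0.36686568 -0.24462191  0.005     ]] [[ 0.36741867 -0.24420512  0.032     ]]
knob top/rose [[ 0.62730005 -0.25562386  0.042     ]] [[ 0.6266306  -0.25481992  0.006     ]]
cyl [395. 281.]
pad [318. 272.]
cam [336. 315.]
knob [461. 245.]
tray [254. 182.]
cup [275. 199.]
shift cm [-54.8  -54.44   8.13] turn z 38.0 | now [0.212  0.4801 0.231 ] y-ang 66.2 q6 -0.15 tilt [-0.    -0.001 -1.   ] w 0.0854 t 0.25
```

View pics/sidec.png

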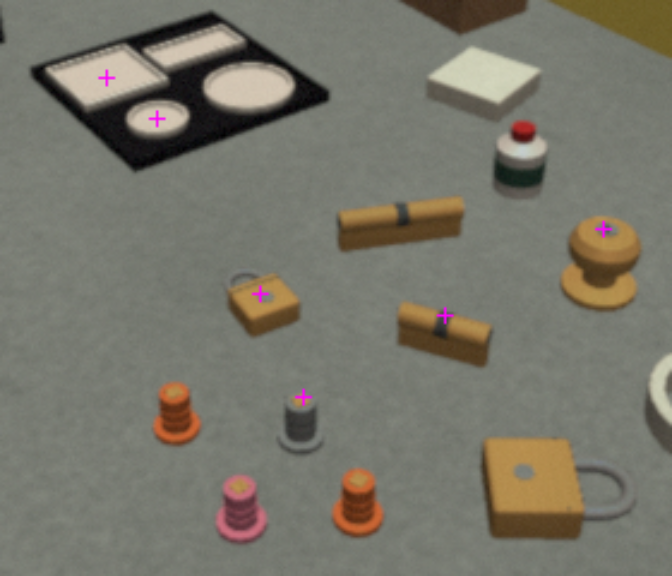

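The side view agrees with the top-view points: the markers land on the cylinder ring (445,316), the padlock, the cam lock top, the knob, the tray and the cup. Moving to the cylinder.

arm_command(motion=[-54.8,-54.4,8.1,0,0,38,-54.8,-54.4,8.1,0,0,38,-54.8,-54.4,8.1,0,0,38,-54.8,-54.4,8.1,0,0,38,-54.8,-54.4,8.1,0,0,38,-54.8,-54.4,8.1,0,0,38,-54.8,-54.4,8.1,0,0,38,-54.8,-54.4,8.1,0,0,38,-54.8,-54.4,8.1,0,0,38,-54.8,-54.4,8.1,0,0,38], gripper=5)

```text
clock: 1.08
ee_pos: [0.3634, 0.0925, 0.1879]
tool_rot: [0.514, 0.858, 0.0, 0.0]
contact_force: [1.2, 0.5, 0.5]
gripper_width: 0.0501
grip_force: 0.0
```

```bash
python3 -c "
from h import *
go(.4933,-.2393,.10,28.2)"
```

```text
shift cm [-35.38  -4.23   8.8 ] turn z -0.0 | now [0.3634 0.0925 0.1879] y-ang 28.2 q6 -0.45 tilt [ 0.001  0.    -1.   ] w 0.0501 t 1.08
```

arm_command(motion=[-35.4,-4.2,8.8,0,0,0,-35.4,-4.2,8.8,0,0,0,-35.4,-4.2,8.8,0,0,0,-35.4,-4.2,8.8,0,0,0,-35.4,-4.2,8.8,0,0,0,-35.4,-4.2,8.8,0,0,0,-35.4,-4.2,8.8,0,0,0,-35.4,-4.2,8.8,0,0,0,-35.4,-4.2,8.8,0,0,0,-35.4,-4.2,8.8,0,0,0])

```text
clock: 1.92
ee_pos: [0.4945, -0.243, 0.0979]
tool_rot: [0.515, 0.857, -0.001, 0.001]
contact_force: [-0.4, -0.0, 0.3]
gripper_width: 0.0498
grip_force: 0.0
```

```bash
python3 -c "
from h import *
go(.4933,-.2393,.008,28.2)"
```

```text
shift cm [0.39 0.07 8.99] turn z -0.3 | now [ 0.4945 -0.243   0.0979] y-ang 27.9 q6 -1.08 tilt [ 0.001 -0.002 -1.   ] w 0.0498 t 1.92
```

arm_command(motion=[0,0,1,0,0,0,0,0,2,0,0,0,0,0,3,0,0,0,0,0,4,0,0,0,0,0,4.5,0,0,0,0,0,4.5,0,0,0,0,0,4.5,0,0,0,0,0,4.5,0,0,0])

```text
clock: 2.58
ee_pos: [0.4936, -0.2374, 0.0552]
tool_rot: [0.514, 0.858, 0.0, 0.0]
contact_force: [0.2, -0.2, 0.2]
gripper_width: 0.05
grip_force: 0.0
```

```bash
python3 -c "
from h import *
go(.4933,-.2393,.008,28.2)
d=grab('side');im=d['frame'][180:360,300:500];cv2.imwrite('pics/s2.png',cv2.resize(im,None,fx=3,fy=3))"
```

```text
shift cm [-0.15 -0.12  4.72] turn z -0.0 | now [ 0.4936 -0.2374  0.0552] y-ang 28.2 q6 -1.08 tilt [ 0.001 -0.    -1.   ] w 0.05 t 2.58
```

View pics/s2.png

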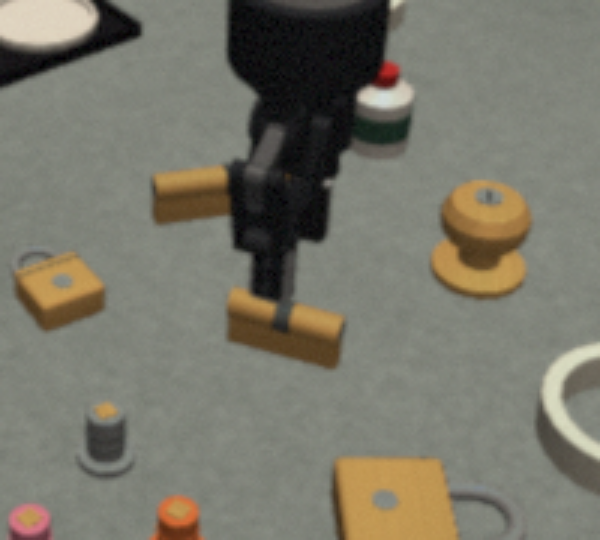

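The gripper hangs just above the cylinder's middle (tips about (272,290), ring at (285,315)), aligned with its length. Descending and closing.

arm_command(motion=[-0.1,-0.1,1,0,0,0,-0.15,-0.1,2,0,0,0,-0.15,-0.1,3,0,0,0,-0.15,-0.1,4,0,0,0,-0.15,-0.1,4.7,0,0,0,-0.15,-0.1,4.7,0,0,0,-0.15,-0.1,4.7,0,0,0])

```text
clock: 3.22
ee_pos: [0.4928, -0.239, 0.0071]
tool_rot: [0.514, 0.858, 0.0, -0.001]
contact_force: [-0.5, -0.9, 0.1]
gripper_width: 0.0502
grip_force: 0.0
```

arm_command(motion=[0,0,0,0,0,0,0,0,0,0,0,0,0,0,0,0,0,0,0,0,0,0,0,0,0,0,0,0,0,0,0,0,0,0,0,0,0,0,0,0,0,0,0,0,0,0,0,0], gripper=0.5)

```text
clock: 3.88
ee_pos: [0.4936, -0.2395, 0.0085]
tool_rot: [0.514, 0.858, 0.0, 0.001]
contact_force: [0.0, -0.3, 5.6]
gripper_width: 0.0149
grip_force: 58.5
```

arm_command(motion=[0,0,-1,0,0,0,0,0,-2,0,0,0,0,0,-4,0,0,0,0,0,-6,0,0,0,0,0,-8,0,0,0,0,0,-9,0,0,0,0,0,-9,0,0,0,0,0,-9,0,0,0])

```text
clock: 4.55
ee_pos: [0.4931, -0.2392, 0.098]
tool_rot: [0.514, 0.858, 0.0, 0.0]
contact_force: [0.1, -0.2, -1.4]
gripper_width: 0.0149
grip_force: 58.7
```

```bash
python3 -c "
from h import *
s=manip.sense();print(s['grip_force'],s['contact_force'])
go(.5936,.2232,.10,88.1)
d=grab('side');im=d['frame'][150:350,300:500];cv2.imwrite('pics/s3.png',cv2.resize(im,None,fx=3,fy=3))"
```

```text
58.68925631046295 [ 0.05004967 -0.19616288 -1.41228669]
shift cm [36.02 30.7  -0.21] turn z -59.9 | now [ 0.4931 -0.2392  0.098 ] y-ang 28.2 q6 -1.08 tilt [ 0.001 -0.    -1.   ] w 0.0149 t 4.55
```

View pics/s3.png

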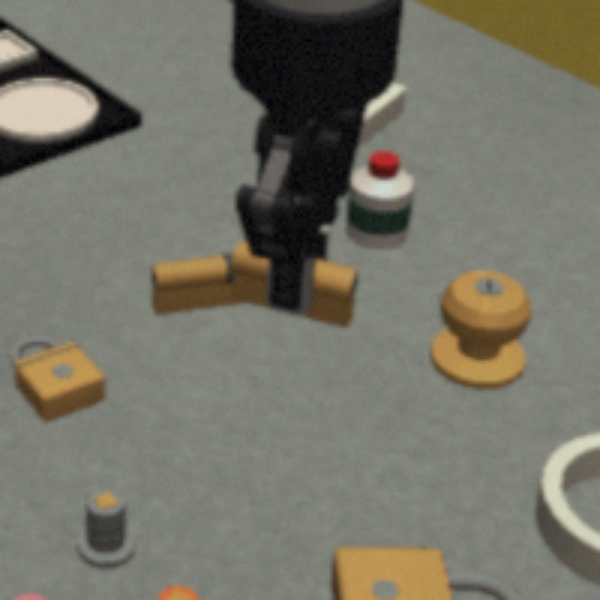

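Grasped: 58 N grip, and the picture shows the cylinder lifted level in the fingers at (290,290) and clear of the long one behind. Carrying to the trough.

arm_command(motion=[1.1,0.9,-0.2,0,0,-2,3.2,2.8,-0.2,0,0,-5,6.1,5.2,-0.2,0,0,-10,9,7.7,-0.2,0,0,-15,11.9,10.1,-0.2,0,0,-20,14.8,12.6,-0.2,0,0,-25,17.6,15,-0.2,0,0,-30,20.5,17.5,-0.2,0,0,-35,23,19.6,-0.2,0,0,-40,25.2,21.5,-0.2,0,0,-44])

```text
clock: 5.43
ee_pos: [0.5626, 0.0876, 0.0985]
tool_rot: [0.151, 0.988, 0.0, -0.001]
contact_force: [0.5, 0.5, -0.8]
gripper_width: 0.0149
grip_force: 58.7
```

```bash
python3 -c "
from h import *
go(.5936,.2232,.10,88.1)"
```

```text
shift cm [ 1.1  13.86 -0.15] turn z -15.5 | now [0.5626 0.0876 0.0985] y-ang 72.6 q6 -1.25 tilt [-0.003  0.    -1.   ] w 0.0149 t 5.43
```

arm_command(motion=[0.3,3,0,0,0,-4,0.5,6,0,0,0,-8,0.7,9,0,0,0,-11,0.9,11.5,0,0,0,-14,1.1,13.2,0,0,0,-15.5,1.1,13.9,1,0,0,-15.5,1.1,13.9,3,0,0,-15.5,1.1,13.9,4,0,0,-15.5,1.1,13.9,4,0,0,-15.5,1.1,13.9,4,0,0,-15.5])

```text
clock: 6.27
ee_pos: [0.5948, 0.2193, 0.0584]
tool_rot: [0.021, 1.0, -0.0, -0.002]
contact_force: [1.3, 0.4, -1.6]
gripper_width: 0.015
grip_force: 58.7
```

```bash
python3 -c "
from h import *
go(.5936,.2232,.0155,88.1)
d=grab('top');im=d['frame'][110:260,90:250];cv2.imwrite('pics/t4.png',cv2.resize(im,None,fx=3,fy=3))"
```

```text
shift cm [0.12 0.39 4.29] turn z -0.5 | now [0.5948 0.2193 0.0584] y-ang 87.6 q6 -1.3 tilt [-0.003 -0.001 -1.   ] w 0.015 t 6.27
```

View pics/t4.png

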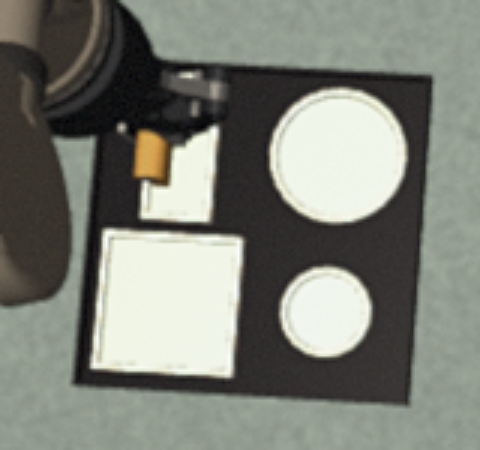

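The cylinder's near end shows at crop (152,160), leaning left over the trough by parallax, and parallel to it. Lowering.

arm_command(motion=[0,0.1,1,0,0,0,0,0.1,2,0,0,0,0,0.1,3,0,0,0,0,0.1,3.3,0,0,0,0,0.1,3.3,0,0,0,0,0.1,3.3,0,0,0])

```text
clock: 6.82
ee_pos: [0.5957, 0.2211, 0.0265]
tool_rot: [0.02, 1.0, -0.0, -0.0]
contact_force: [0.2, 0.5, -2.5]
gripper_width: 0.0152
grip_force: 58.8
```

```bash
python3 -c "
from h import *
go(.5936,.2232,.0155,88.1)
d=grab('side');im=d['frame'][120:230,210:360];cv2.imwrite('pics/s5.png',cv2.resize(im,None,fx=4,fy=4,interpolation=2))"
```

```text
shift cm [0.21 0.21 1.1 ] turn z -0.4 | now [0.5957 0.2211 0.0265] y-ang 87.7 q6 -1.3 tilt [-0.001 -0.    -1.   ] w 0.0152 t 6.82
```

View pics/s5.png

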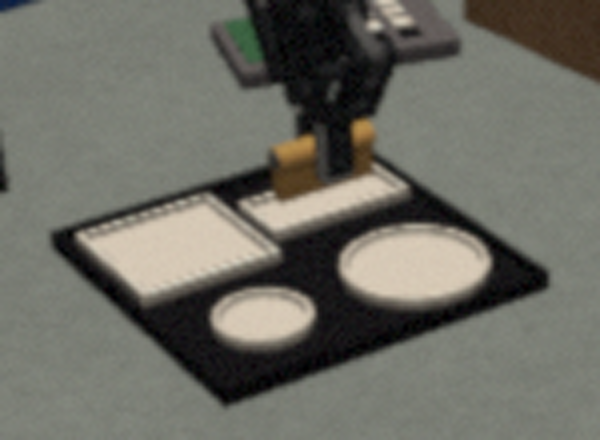

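It hovers about 1 cm over the trough (cylinder at (322,160), trough (325,200)). Lowering the rest with a small correction.

arm_command(motion=[0.2,0.2,0.3,0,0,0,0.2,0.2,0.6,0,0,0,0.2,0.2,0.9,0,0,0,0.2,0.2,1.1,0,0,0,0.2,0.2,1.1,0,0,0,0.2,0.2,1.1,0,0,0,0.2,0.2,1.1,0,0,0])

```text
clock: 7.45
ee_pos: [0.5939, 0.2232, 0.0158]
tool_rot: [0.02, 1.0, 0.0, 0.0]
contact_force: [0.5, -0.3, -1.4]
gripper_width: 0.0145
grip_force: 58.9
```

arm_command(motion=[0,0,0.1,0,0,0,0,0,0.1,0,0,0,0,0,0.1,0,0,0])

```text
clock: 7.7
ee_pos: [0.594, 0.2232, 0.0155]
tool_rot: [0.02, 1.0, 0.0, 0.0]
contact_force: [-0.8, -0.6, 5.1]
gripper_width: 0.0148
grip_force: 59.4
```

arm_command(motion=[0,0,0,0,0,0,0,0,0,0,0,0,0,0,0,0,0,0,0,0,0,0,0,0], gripper=3.5)

```text
clock: 8.03
ee_pos: [0.5939, 0.2232, 0.0147]
tool_rot: [0.02, 1.0, 0.0, 0.0]
contact_force: [1.1, 0.1, 0.2]
gripper_width: 0.0348
grip_force: 0.0
```

arm_command(motion=[0,0,-1,0,0,0,0,0,-2,0,0,0,0,0,-4,0,0,0,0,0,-7,0,0,0,0,0,-10,0,0,0,0,0,-10,0,0,0,0,0,-10,0,0,0])

```text
clock: 8.62
ee_pos: [0.5954, 0.2236, 0.1184]
tool_rot: [0.02, 1.0, 0.001, 0.003]
contact_force: [-0.5, 0.3, -0.6]
gripper_width: 0.0346
grip_force: 0.0
```

```bash
python3 -c "
from h import *
go(.4181,-.1333,.10,-7)"
```

```text
shift cm [ 16.28 -36.38   1.68] turn z -85.3 | now [0.5954 0.2236 0.1184] y-ang 87.7 q6 -1.29 tilt [ 0.006  0.002 -1.   ] w 0.0346 t 8.62
```

arm_command(motion=[16.3,-36.4,1.7,0,0,94.7,16.3,-36.4,1.7,0,0,94.7,16.3,-36.4,1.7,0,0,94.7,16.3,-36.4,1.7,0,0,94.7,16.3,-36.4,1.7,0,0,94.7,16.3,-36.4,1.7,0,0,94.7,16.3,-36.4,1.7,0,0,94.7,16.3,-36.4,1.7,0,0,94.7,16.3,-36.4,1.7,0,0,94.7,16.3,-36.4,1.7,0,0,94.7], gripper=7)

```text
clock: 9.45
ee_pos: [0.4139, -0.1362, 0.0974]
tool_rot: [0.605, 0.797, -0.0, -0.001]
contact_force: [0.4, 0.1, -1.1]
gripper_width: 0.0698
grip_force: 0.0
```

```bash
python3 -c "
from h import *
go(.4181,-.1333,.07,-7)
d=grab('top');im=d['frame'];h=cv2.cvtColor(im,cv2.COLOR_BGR2HSV)
m=(h[...,0]>8)&(h[...,0]<26)&(h[...,1]>110)&(h[...,2]>90)
for (a,b,c,e) in((120,200,100,240),):
  k=np.argwhere(m[a:b,c:e])+[a,c]; print(len(k)); 
  if len(k): print(ray(d,k.mean(0)[::-1],.035), k.min(0),k.max(0))
g=ray(d,(149.5,160),.007);print(g)
cv2.imwrite('pics/t6.png',cv2.resize(np.vstack([im[115:255,100:260],im[220:330,300:460]]),None,fx=2.2,fy=2.2))"
```

```text
shift cm [0.17 0.49 2.74] turn z 22.6 | now [ 0.4139 -0.1362  0.0974] y-ang 15.6 q6 -0.77 tilt [-0.002  0.    -1.   ] w 0.0698 t 9.45
296
[[0.59067474 0.22178467 0.035     ]] [140 140] [174 152]
[[0.59190474 0.22486412 0.007     ]]
```

View pics/t6.png

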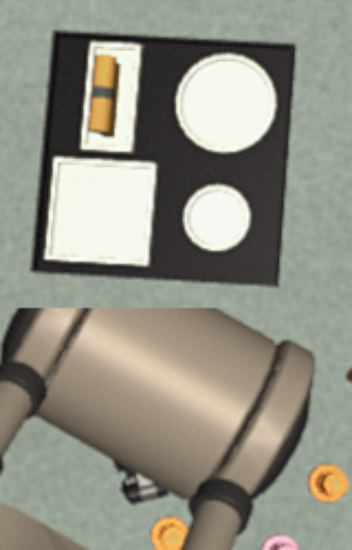

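The cylinder stands in the trough, centred, with its ring at crop (103,93). Continuing to the padlock.

arm_command(motion=[0.2,0.5,0,0,0,7,0.2,0.5,0,0,0,14,0.2,0.5,1,0,0,21,0.2,0.5,2,0,0,22.6,0.2,0.5,2.7,0,0,22.6,0.2,0.5,2.7,0,0,22.6,0.2,0.5,2.7,0,0,22.6,0.2,0.5,2.7,0,0,22.6])

```text
clock: 10.17
ee_pos: [0.4206, -0.1306, 0.071]
tool_rot: [0.746, 0.666, 0.0, 0.0]
contact_force: [-1.3, 0.5, 0.1]
gripper_width: 0.0699
grip_force: 0.0
```

```bash
python3 -c "
from h import *
go(.4181,-.1333,.004,-7)"
```

```text
shift cm [-0.3  -0.22  6.7 ] turn z 0.5 | now [ 0.4206 -0.1306  0.071 ] y-ang -6.5 q6 -0.36 tilt [ 0.  0. -1.] w 0.0699 t 10.17
```

arm_command(motion=[-0.2,-0.2,1.5,0,0,0,-0.3,-0.2,3,0,0,0,-0.3,-0.2,4.5,0,0,0,-0.3,-0.2,5.5,0,0,0,-0.3,-0.2,6.3,0,0,0,-0.3,-0.2,6.6,0,0,0,-0.3,-0.2,6.6,0,0,0,-0.3,-0.2,6.6,0,0,0])

```text
clock: 10.83
ee_pos: [0.4185, -0.1335, 0.0052]
tool_rot: [0.746, 0.666, 0.0, 0.0]
contact_force: [0.2, -0.1, -0.4]
gripper_width: 0.07
grip_force: 0.0
```

arm_command(motion=[0,0,0,0,0,0,0,0,0,0,0,0,0,0,0,0,0,0,0,0,0,0,0,0,0,0,0,0,0,0,0,0,0,0,0,0,0,0,0,0,0,0], gripper=3)

```text
clock: 11.42
ee_pos: [0.4187, -0.1336, 0.0057]
tool_rot: [0.746, 0.666, 0.0, 0.001]
contact_force: [-0.5, 0.5, 6.6]
gripper_width: 0.0385
grip_force: 60.9
```

arm_command(motion=[0,0,-1,0,0,0,0,0,-2,0,0,0,0,0,-4,0,0,0,0,0,-6,0,0,0,0,0,-8,0,0,0,0,0,-9,0,0,0,0,0,-9,0,0,0,0,0,-9,0,0,0])

```text
clock: 12.08
ee_pos: [0.4182, -0.1334, 0.0951]
tool_rot: [0.746, 0.666, 0.0, 0.001]
contact_force: [1.2, 0.4, -1.7]
gripper_width: 0.0381
grip_force: 60.9
```

```bash
python3 -c "
from h import *
go(.4988,.2263,.09,-1.9)
d=grab('side');im=d['frame'][130:330,230:430];cv2.imwrite('pics/s7.png',cv2.resize(im,None,fx=3,fy=3))"
```

```text
shift cm [36.65  3.91  0.5 ] turn z -4.6 | now [ 0.4182 -0.1334  0.0951] y-ang -6.5 q6 -0.37 tilt [ 0.001 -0.001 -1.   ] w 0.0381 t 12.08
```

View pics/s7.png

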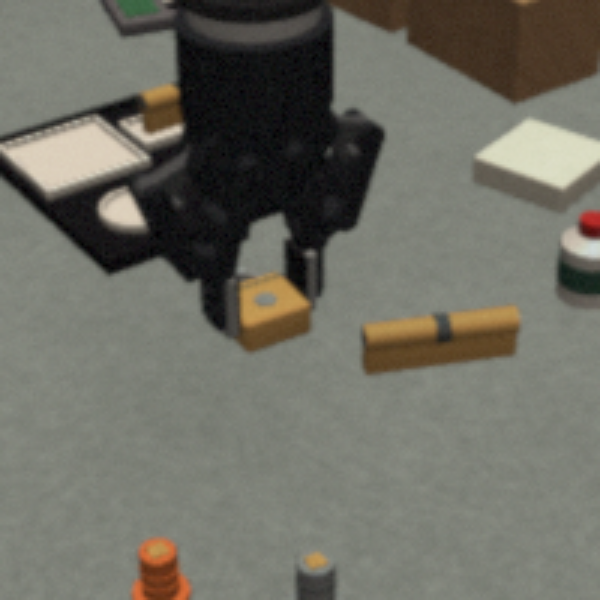

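The padlock is held level between the fingers at (270,305). Carrying it to the tray, with the body offset 12.5 mm away from the shackle side.

```bash
python3 -c "
from h import *
go(.4984,.2138,.075,-1.9)"
```

```text
shift cm [35.39  4.06  1.95] turn z -4.6 | now [ 0.4178 -0.1332  0.0944] y-ang -6.5 q6 -0.37 tilt [-0.  0. -1.] w 0.0384 t 12.13
```

arm_command(motion=[1.2,0.1,0,0,0,0,4,0.5,0,0,0,-1,8,0.9,0,0,0,-2,12,1.4,0,0,0,-3,16,1.9,0,0,0,-4,20,2.3,0,0,0,-4.6,24,2.8,0,0,0,-4.6,28,3.2,0,0,0,-4.6,31,3.6,0,0,0,-4.6,33,3.8,0,0,0,-4.6])

```text
clock: 12.97
ee_pos: [0.4931, 0.1932, 0.0933]
tool_rot: [0.718, 0.696, -0.001, -0.001]
contact_force: [-0.9, -0.4, -1.7]
gripper_width: 0.0382
grip_force: 60.9
```

arm_command(motion=[1.5,0.2,1,0,0,0,2,0.2,2,0,0,0,2.4,0.2,2,0,0,0,2.4,0.2,2,0,0,0,2.4,0.2,2,0,0,0,2.4,0.2,2,0,0,0,2.4,0.2,2,0,0,0])

```text
clock: 13.55
ee_pos: [0.4966, 0.2133, 0.0753]
tool_rot: [0.719, 0.695, 0.0, 0.0]
contact_force: [-1.1, -1.0, -1.3]
gripper_width: 0.0384
grip_force: 60.8
```

```bash
python3 -c "
from h import *
go(.4984,.2138,.0145,-1.9)"
```

```text
shift cm [0.06 0.17 6.08] turn z -0.1 | now [0.4966 0.2133 0.0753] y-ang -2.0 q6 0.3 tilt [ 0.001  0.    -1.   ] w 0.0384 t 13.55
```

arm_command(motion=[0.1,0.2,1,0,0,0,0.1,0.2,2,0,0,0,0.1,0.2,3.5,0,0,0,0.1,0.2,5,0,0,0,0.1,0.2,5.6,0,0,0,0.1,0.2,6,0,0,0,0.1,0.2,6,0,0,0,0.1,0.2,6,0,0,0])

```text
clock: 14.22
ee_pos: [0.4986, 0.2151, 0.0149]
tool_rot: [0.719, 0.695, 0.0, 0.0]
contact_force: [1.3, -0.6, -0.7]
gripper_width: 0.0386
grip_force: 60.8
```

arm_command(motion=[0,0,0.15,0,0,0,0,0,0.15,0,0,0,0,0,0.15,0,0,0])

```text
clock: 14.47
ee_pos: [0.4986, 0.2151, 0.0138]
tool_rot: [0.719, 0.695, 0.0, 0.0]
contact_force: [-0.1, 0.2, -1.2]
gripper_width: 0.0383
grip_force: 60.8
```

```bash
python3 -c "
from h import *
go(.4984,.2138,.0125,-1.9)
d=grab('side');im=d['frame'][120:230,210:360];cv2.imwrite('pics/s8.png',cv2.resize(im,None,fx=4,fy=4,interpolation=2))"
```

```text
shift cm [-0.14 -0.02  0.13] turn z -0.0 | now [0.4986 0.2151 0.0138] y-ang -1.9 q6 0.3 tilt [ 0.001  0.    -1.   ] w 0.0383 t 14.47
```

View pics/s8.png

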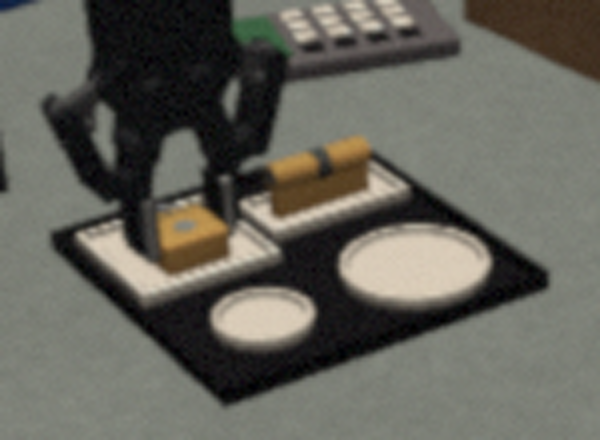

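The padlock sits within the tray rim at (195,240), and the right finger is near the cylinder's end at (255,180), so I will open only a little.

arm_command(motion=[-0.1,0,0.15,0,0,0,-0.1,0,0.15,0,0,0,-0.1,0,0.15,0,0,0])

```text
clock: 14.77
ee_pos: [0.4988, 0.2145, 0.0128]
tool_rot: [0.719, 0.695, 0.001, 0.0]
contact_force: [-1.6, 1.7, 5.5]
gripper_width: 0.0384
grip_force: 61.6
```

arm_command(motion=[0,0,0,0,0,0,0,0,0,0,0,0,0,0,0,0,0,0,0,0,0,0,0,0], gripper=4.6)

```text
clock: 15.1
ee_pos: [0.4984, 0.2139, 0.0118]
tool_rot: [0.719, 0.695, -0.0, 0.0]
contact_force: [0.1, 0.1, 0.3]
gripper_width: 0.0459
grip_force: 0.0
```

arm_command(motion=[0,0,-0.5,0,0,0,0,0,-1,0,0,0,0,0,-2,0,0,0,0,0,-4,0,0,0,0,0,-7,0,0,0,0,0,-9,0,0,0,0,0,-9,0,0,0,0,0,-9,0,0,0])

```text
clock: 15.77
ee_pos: [0.4992, 0.2143, 0.1038]
tool_rot: [0.719, 0.695, 0.002, 0.001]
contact_force: [0.3, 0.3, 0.0]
gripper_width: 0.0461
grip_force: 0.0
```

```bash
python3 -c "
from h import *
go(.367,-.2444,.10)"
```

```text
shift cm [-46.29 -11.66   0.28] turn z 0 | now [0.4992 0.2143 0.1038] y-ang -1.9 q6 0.3 tilt [ 0.004  0.001 -1.   ] w 0.0461 t 15.77
```

arm_command(motion=[-46.3,-11.7,0,0,0,0,-46.3,-11.7,0,0,0,0,-46.3,-11.7,0,0,0,0,-46.3,-11.7,0,0,0,0,-46.3,-11.7,0,0,0,0,-46.3,-11.7,0,0,0,0,-46.3,-11.7,0,0,0,0,-46.3,-11.7,0,0,0,0,-46.3,-11.7,0,0,0,0,-46.3,-11.7,0,0,0,0])

```text
clock: 16.6
ee_pos: [0.381, -0.1876, 0.1013]
tool_rot: [0.719, 0.695, -0.0, -0.001]
contact_force: [1.1, 0.0, 0.4]
gripper_width: 0.0459
grip_force: 0.0
```

arm_command(motion=[-4,-1.5,0,0,0,0,-5,-1.5,1,0,0,0,-5,-1.5,2,0,0,0,-5,-1.5,3,0,0,0,-5,-1.5,3,0,0,0,-5,-1.5,3,0,0,0,-5,-1.5,3,0,0,0])

```text
clock: 17.18
ee_pos: [0.366, -0.2353, 0.0718]
tool_rot: [0.719, 0.695, 0.0, -0.0]
contact_force: [0.7, 0.5, -0.6]
gripper_width: 0.046
grip_force: 0.0
```

```bash
python3 -c "
from h import *
go(.367,-.2444,.010)
d=grab('top');im=d['frame'][115:255,100:260];cv2.imwrite('pics/t9.png',cv2.resize(im,None,fx=3,fy=3))
h=cv2.cvtColor(d['frame'],cv2.COLOR_BGR2HSV)
m=(h[...,0]>8)&(h[...,0]<26)&(h[...,1]>110)&(h[...,2]>90)
k=np.argwhere(m[185:245,110:180])+[185,110];r=cv2.minAreaRect(k[:,::-1].astype(np.float32));b=ray(d,cv2.boxPoints(r),.027);print(b[:,:2].round(4),b.mean(0))"
```

```text
shift cm [-0.91  0.13  6.18] turn z 0 | now [ 0.366  -0.2353  0.0718] y-ang -1.9 q6 -0.71 tilt [-0.  0. -1.] w 0.046 t 17.18
[[0.4783 0.2317]
 [0.5171 0.231 ]
 [0.5152 0.1915]
 [0.4764 0.1922]] [0.49672745 0.21159585 0.027     ]
```

View pics/t9.png

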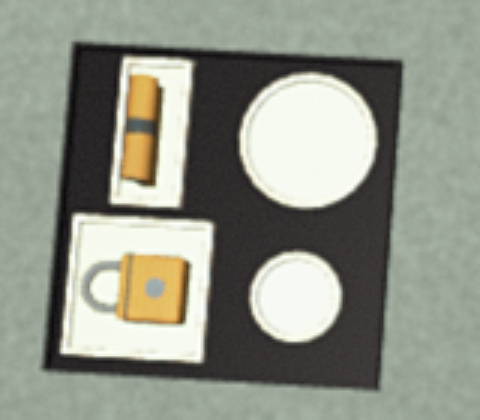

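The padlock lies flat in the middle of the tray (outline 82–188 of 66–210, less about 6 px parallax), and the cylinder is still standing in the trough. Now the cam lock.

arm_command(motion=[-0.9,0.1,0,0,0,0,-0.9,0.1,0.5,0,0,0,-0.9,0.1,1.5,0,0,0,-0.9,0.1,3,0,0,0,-0.9,0.1,4.5,0,0,0,-0.9,0.1,5.7,0,0,0,-0.9,0.1,6.1,0,0,0,-0.9,0.1,6.1,0,0,0,-0.9,0.1,6.1,0,0,0])

```text
clock: 17.98
ee_pos: [0.3668, -0.245, 0.011]
tool_rot: [0.719, 0.695, 0.0, 0.0]
contact_force: [-0.0, 0.3, 0.1]
gripper_width: 0.046
grip_force: 0.0
```

arm_command(motion=[0,0,0,0,0,0,0,0,0,0,0,0,0,0,0,0,0,0,0,0,0,0,0,0,0,0,0,0,0,0,0,0,0,0,0,0,0,0,0,0,0,0], gripper=1)

```text
clock: 18.57
ee_pos: [0.3671, -0.2452, 0.0117]
tool_rot: [0.719, 0.695, 0.0, 0.001]
contact_force: [-0.7, 0.3, 5.6]
gripper_width: 0.0163
grip_force: 58.4
```

arm_command(motion=[0,0,-1,0,0,0,0,0,-2,0,0,0,0,0,-4,0,0,0,0,0,-6,0,0,0,0,0,-8,0,0,0,0,0,-9,0,0,0,0,0,-9,0,0,0,0,0,-9,0,0,0])

```text
clock: 19.23
ee_pos: [0.3668, -0.2449, 0.1012]
tool_rot: [0.719, 0.695, 0.0, 0.001]
contact_force: [0.7, -1.4, -1.4]
gripper_width: 0.0161
grip_force: 58.6
```

```bash
python3 -c "
from h import *
go(.4955,.1314,.085)
d=grab('side');im=d['frame'][200:390,230:430];cv2.imwrite('pics/s10.png',cv2.resize(im,None,fx=3,fy=3))"
```

```text
shift cm [38.04 11.59  1.6 ] turn z 0 | now [ 0.3668 -0.2449  0.1012] y-ang -1.9 q6 -0.73 tilt [ 0.001 -0.001 -1.   ] w 0.0161 t 19.23
```

View pics/s10.png

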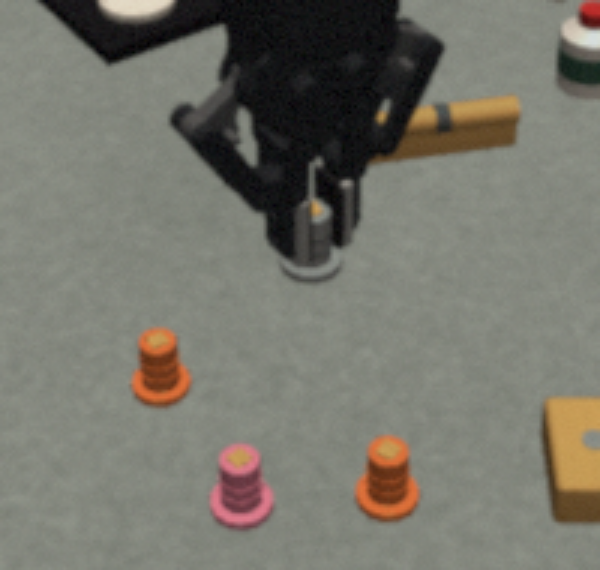

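The steel cam lock is held upright by its barrel at (315,235), and the look-alikes are untouched. Carrying to the cup.

arm_command(motion=[1.3,0.4,0,0,0,0,4,1.2,0,0,0,0,7.7,2.4,0,0,0,0,11.4,3.5,0,0,0,0,15.2,4.6,0,0,0,0,19,5.8,0,0,0,0,22.8,7,0,0,0,0,26.6,8.1,0,0,0,0,30.4,9.3,0,0,0,0,34,10.4,0,0,0,0])

```text
clock: 20.12
ee_pos: [0.4817, 0.0938, 0.0996]
tool_rot: [0.719, 0.695, -0.001, -0.001]
contact_force: [0.9, -1.2, -1.4]
gripper_width: 0.0162
grip_force: 58.6
```

arm_command(motion=[2,0.6,0.5,0,0,0,3.3,1,1.5,0,0,0,4,1.2,3,0,0,0,4,1.2,4,0,0,0,4,1.2,4,0,0,0,4,1.2,4,0,0,0,4,1.2,4,0,0,0])

```text
clock: 20.7
ee_pos: [0.4954, 0.1304, 0.0609]
tool_rot: [0.719, 0.695, -0.0, -0.0]
contact_force: [-0.6, -0.4, -0.6]
gripper_width: 0.0164
grip_force: 58.6
```

```bash
python3 -c "
from h import *
go(.4955,.1314,.020)"
```

```text
shift cm [0.1  0.01 4.09] turn z 0 | now [0.4954 0.1304 0.0609] y-ang -2.0 q6 0.14 tilt [-0. -0. -1.] w 0.0164 t 20.7
```

arm_command(motion=[0,0,1,0,0,0,0,0,2,0,0,0,0,0,3,0,0,0,0,0,3.7,0,0,0,0,0,4,0,0,0,0,0,4.1,0,0,0,0,0,4.1,0,0,0,0,0,4.1,0,0,0])

```text
clock: 21.37
ee_pos: [0.4956, 0.1312, 0.02]
tool_rot: [0.719, 0.695, 0.0, 0.0]
contact_force: [0.0, 0.3, 0.4]
gripper_width: 0.0163
grip_force: 58.6
```

arm_command(motion=[0,0,0.15,0,0,0,0,0,0.15,0,0,0,0,0,0.15,0,0,0])

```text
clock: 21.62
ee_pos: [0.4959, 0.1312, 0.0187]
tool_rot: [0.719, 0.695, 0.001, 0.0]
contact_force: [0.4, 0.6, 1.1]
gripper_width: 0.0167
grip_force: 58.8
```

arm_command(motion=[0,0,0,0,0,0,0,0,0,0,0,0,0,0,0,0,0,0,0,0,0,0,0,0], gripper=3.5)

```text
clock: 21.95
ee_pos: [0.4953, 0.1311, 0.0183]
tool_rot: [0.719, 0.695, -0.0, -0.0]
contact_force: [0.3, -0.8, 0.1]
gripper_width: 0.0349
grip_force: 0.0
```

arm_command(motion=[0,0,-0.5,0,0,0,0,0,-1,0,0,0,0,0,-2,0,0,0,0,0,-4,0,0,0,0,0,-7,0,0,0,0,0,-10,0,0,0,0,0,-10,0,0,0,0,0,-10,0,0,0])

```text
clock: 22.62
ee_pos: [0.4967, 0.1313, 0.1209]
tool_rot: [0.719, 0.695, 0.002, 0.002]
contact_force: [0.3, -0.7, 0.7]
gripper_width: 0.0347
grip_force: 0.0
```

```bash
python3 -c "
from h import *
go(.627,-.2552,.11,60)"
```

```text
shift cm [-38.19  14.33   1.13] turn z -61.9 | now [0.4967 0.1313 0.1209] y-ang -1.9 q6 0.14 tilt [ 0.005  0.001 -1.   ] w 0.0347 t 22.62
```

arm_command(motion=[-38.2,14.3,0,0,0,0,-38.2,14.3,0,0,0,0,-38.2,14.3,0,0,0,0,-38.2,14.3,0,0,0,0,-38.2,14.3,0,0,0,0,-38.2,14.3,0,0,0,0,-38.2,14.3,0,0,0,0,-38.2,14.3,0,0,0,0,-38.2,14.3,0,0,0,0,-38.2,14.3,0,0,0,0], gripper=7.5)

```text
clock: 23.45
ee_pos: [0.6251, -0.2585, 0.1171]
tool_rot: [0.719, 0.695, -0.0, -0.001]
contact_force: [0.4, 0.6, -0.4]
gripper_width: 0.075
grip_force: 0.0
```

```bash
python3 -c "
from h import *
go(.627,-.2552,.09)
d=grab('top');im=d['frame'][115:255,100:260];cv2.imwrite('pics/t11.png',cv2.resize(im,None,fx=3,fy=3))"
```

```text
shift cm [0.34 0.18 2.71] turn z 0 | now [ 0.6251 -0.2585  0.1171] y-ang -2.0 q6 -0.47 tilt [-0.001  0.    -1.   ] w 0.075 t 23.45
```

View pics/t11.png

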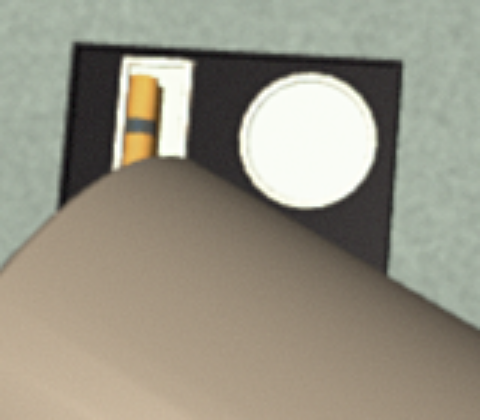

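The arm hides the cup here, though the cylinder and dish are visible and unchanged. From now on I check by numbers only, since the picture budget is used up.

arm_command(motion=[0,0,1,0,0,0,0,0,2,0,0,0,0,0,2.7,0,0,0,0,0,2.7,0,0,0,0,0,2.7,0,0,0,0,0,2.7,0,0,0])

```text
clock: 24.0
ee_pos: [0.6256, -0.2545, 0.0916]
tool_rot: [0.719, 0.696, 0.0, 0.0]
contact_force: [0.3, -1.0, 0.3]
gripper_width: 0.0748
grip_force: 0.0
```

```bash
python3 -c "
from h import *
go(.627,-.2552,.017)
d=grab('side');im=d['frame']
# cup region: non-white pixels within the cup; project cup centre and expected lock outline
for P in((.4955,.1314,.007),(.4955,.1314,.012),(.4955,.1314,.039)): print(proj(d,P)[0].round(1))
u=proj(d,(.4955,.1314,.007))[0].astype(int)
g=cv2.cvtColor(im,cv2.COLOR_BGR2GRAY)
for r in range(u[1]-20,u[1]+10,2): print(r,' '.join('%3d'%v for v in g[r,u[0]-15:u[0]+16:2]))"
```

```text
shift cm [-0.07  0.14  7.46] turn z 0 | now [ 0.6256 -0.2545  0.0916] y-ang -1.9 q6 -0.47 tilt [ 0.  0. -1.] w 0.0748 t 24.0
[275.  199.5]
[274.8 197.4]
[273.8 186.2]
179 152 135 114  90 151 208 188 142 157  80  90  69  54  32  26  21
181  94  80  76  75 127 207 210 198 148 171  89  20  22  18  16  18
183  76  77  74  73 119 204 208 197 202 147 120  30  21  28  25  26
185  71  75  82 126 171 195 166 155 143 117  69  22  23  23  25  19
187 121 163 188 161 138 114 129 140 132 117  36  24  28  22  11  24
189 161 136 106  92  72  54  83  92  88  63  32  28  23  21  19  19
191  92  76  52  30  22  43  55  62  66  62  55  49  31  23  24  22
193  32  22  25  34  90 109  55  54  61  58 116 140 163  88  37  25
195  20  23  37 147 159 123  60  61  64  62 120 177 160 163 137  29
197  18  30 142 158 179 139  59  57  55  59 110 157 208 175 183  48
199  20  31 166 179 175 128  96  71  69  97 125 115 206 206 178  43
201  22  26 134 200 195 102  98 111 106  96  94 167 208 189 106  28
203  24  25  60 131 186 186 155 136 137 157 184 194 152 103  48  26
205  18  22  26  60  95 119 144 145 148 138 128 100  79  48  26  18
207  21  21  15  22  33  49  66  67  71  65  61  42  23  24  18  25
```

The cam lock stands upright in the middle of the cup: barrel at columns 272–278, top at row 186, as expected. Now grasping the knob.

arm_command(motion=[0,0.1,1,0,0,0,0,0.1,2,0,0,0,0,0.1,3.5,0,0,0,0,0.1,5,0,0,0,0,0.1,6.4,0,0,0,0,0.1,7.2,0,0,0,0,0.1,7.5,0,0,0,0,0.1,7.5,0,0,0,0,0.1,7.5,0,0,0])

```text
clock: 24.8
ee_pos: [0.6267, -0.2557, 0.0166]
tool_rot: [0.719, 0.695, 0.0, 0.0]
contact_force: [0.5, 0.4, 0.7]
gripper_width: 0.0749
grip_force: 0.0
```

arm_command(motion=[0,0,0,0,0,0,0,0,0,0,0,0,0,0,0,0,0,0,0,0,0,0,0,0,0,0,0,0,0,0,0,0,0,0,0,0,0,0,0,0,0,0], gripper=4)

```text
clock: 25.38
ee_pos: [0.6275, -0.256, 0.0181]
tool_rot: [0.719, 0.695, 0.001, 0.002]
contact_force: [-0.6, 0.5, 5.3]
gripper_width: 0.0471
grip_force: 61.3
```

arm_command(motion=[0,0,-1,0,0,0,0,0,-2,0,0,0,0,0,-4,0,0,0,0,0,-6,0,0,0,0,0,-8,0,0,0,0,0,-9,0,0,0,0,0,-9,0,0,0,0,0,-9,0,0,0])

```text
clock: 26.05
ee_pos: [0.6263, -0.2555, 0.1065]
tool_rot: [0.719, 0.695, 0.0, 0.0]
contact_force: [-0.3, -0.1, -3.7]
gripper_width: 0.0474
grip_force: 62.3
```

```bash
python3 -c "
from h import *
go(.5905,.1285,.106)
d=grab('side');im=d['frame'];h=cv2.cvtColor(im,cv2.COLOR_BGR2HSV)
x=manip.sense()['ee_pos'];z0=x[2]-.017
for dz in(0,.006,.038,.053): print(dz,proj(d,(x[0],x[1],z0+dz))[0].round(1))
m=(h[...,0]>6)&(h[...,0]<26)&(h[...,1]>110)&(h[...,2]>60)
u=proj(d,(x[0],x[1],z0+.02))[0].astype(int)
for r in range(u[1]-26,u[1]+26,3):
  k=np.where(m[r,u[0]-40:u[0]+40])[0]
  print(r,(k.min()+u[0]-40,k.max()+u[0]-40,len(k)) if len(k) else None)"
```

```text
shift cm [38.26 -4.88  0.04] turn z 0 | now [ 0.6263 -0.2555  0.1065] y-ang -1.9 q6 -0.47 tilt [ 0. -0. -1.] w 0.0474 t 26.05
0 [463.8 228.1]
0.006 [464.3 225. ]
0.038 [467.  208.4]
0.053 [468.3 200.3]
191 None
194 None
197 (np.int64(467), np.int64(475), 7)
200 (np.int64(474), np.int64(480), 7)
203 (np.int64(464), np.int64(481), 12)
206 (np.int64(464), np.int64(483), 20)
209 (np.int64(464), np.int64(483), 20)
212 (np.int64(463), np.int64(482), 20)
215 (np.int64(463), np.int64(480), 18)
218 (np.int64(463), np.int64(478), 16)
221 (np.int64(463), np.int64(476), 14)
224 (np.int64(448), np.int64(479), 24)
227 (np.int64(449), np.int64(480), 32)
230 (np.int64(450), np.int64(480), 31)
233 (np.int64(454), np.int64(478), 25)
236 (np.int64(462), np.int64(473), 12)
239 None
242 None
```

The knob is lifted level, with its rose at (464,229). Carrying it to the dish.

arm_command(motion=[1.3,-0.2,0,0,0,0,4,-0.5,0,0,0,0,7.7,-1,0,0,0,0,11.4,-1.5,0,0,0,0,15.2,-2,0,0,0,0,19,-2.4,0,0,0,0,22.8,-2.9,0,0,0,0,26.6,-3.4,0,0,0,0,30.4,-3.9,0,0,0,0,34,-4.3,0,0,0,0])

```text
clock: 26.93
ee_pos: [0.593, 0.0885, 0.105]
tool_rot: [0.719, 0.695, -0.001, -0.001]
contact_force: [0.7, 0.1, -2.7]
gripper_width: 0.0473
grip_force: 62.3
```

arm_command(motion=[2,-0.3,0,0,0,0,3.3,-0.4,1,0,0,0,4.2,-0.6,2.5,0,0,0,4.2,-0.6,4,0,0,0,4.2,-0.6,4.5,0,0,0,4.2,-0.6,4.5,0,0,0,4.2,-0.6,4.5,0,0,0,4.2,-0.6,4.5,0,0,0])

```text
clock: 27.6
ee_pos: [0.5909, 0.1273, 0.0618]
tool_rot: [0.719, 0.695, 0.0, 0.0]
contact_force: [0.2, 0.0, -2.5]
gripper_width: 0.0471
grip_force: 62.4
```

```bash
python3 -c "
from h import *
go(.5905,.1285,.0255)"
```

```text
shift cm [ 0.12 -0.05  3.63] turn z 0 | now [0.5909 0.1273 0.0618] y-ang -2.0 q6 0.12 tilt [ 0.001  0.    -1.   ] w 0.0471 t 27.6
```

arm_command(motion=[0,0,1,0,0,0,0,0,2,0,0,0,0,0,2.7,0,0,0,0,0,3.1,0,0,0,0,0,3.4,0,0,0,0,0,3.6,0,0,0,0,0,3.6,0,0,0])

```text
clock: 28.18
ee_pos: [0.5904, 0.1279, 0.0254]
tool_rot: [0.719, 0.695, 0.0, -0.0]
contact_force: [0.0, 0.1, -2.5]
gripper_width: 0.0473
grip_force: 62.4
```

arm_command(motion=[0,0,0.1,0,0,0,0,0,0.1,0,0,0,0,0,0.1,0,0,0])

```text
clock: 28.43
ee_pos: [0.5907, 0.128, 0.0252]
tool_rot: [0.719, 0.695, 0.0, 0.0]
contact_force: [-3.1, 0.5, 5.0]
gripper_width: 0.047
grip_force: 63.0
```

Contact with the dish floor, about +7 N. Releasing and retreating well clear.

arm_command(motion=[0,0,0,0,0,0,0,0,0,0,0,0,0,0,0,0,0,0,0,0,0,0,0,0], gripper=6.5)

```text
clock: 28.77
ee_pos: [0.5906, 0.1279, 0.0243]
tool_rot: [0.719, 0.695, 0.0, 0.0]
contact_force: [-0.0, -0.5, -0.5]
gripper_width: 0.0647
grip_force: 0.0
```

arm_command(motion=[0,0,-0.5,0,0,0,0,0,-1,0,0,0,0,0,-2,0,0,0,0,0,-4,0,0,0,0,0,-7,0,0,0,0,0,-10,0,0,0,0,0,-13,0,0,0,0,0,-14,0,0,0])

```text
clock: 29.43
ee_pos: [0.5925, 0.1281, 0.1704]
tool_rot: [0.719, 0.695, 0.003, 0.003]
contact_force: [0.4, -0.2, -0.1]
gripper_width: 0.0649
grip_force: 0.0
```

arm_command(motion=[-35,0,0,0,0,0,-35,0,0,0,0,0,-35,0,0,0,0,0,-35,0,0,0,0,0,-35,0,0,0,0,0,-35,0,0,0,0,0,-35,0,0,0,0,0,-35,0,0,0,0,0,-35,0,0,0,0,0,-35,0,0,0,0,0])

```text
clock: 30.27
ee_pos: [0.5778, -0.2263, 0.1643]
tool_rot: [0.721, 0.693, -0.0, 0.0]
contact_force: [-0.0, -0.1, 0.9]
gripper_width: 0.0647
grip_force: 0.0
```

```bash
python3 -c "
from h import *
go(.59,.1,.1)
for n in('top','side'):
  d=grab(n);h=cv2.cvtColor(d['frame'],cv2.COLOR_BGR2HSV)
  m=((h[...,0]>6)&(h[...,0]<26)&(h[...,1]>110)&(h[...,2]>60)).astype(np.uint8)
  for c in cv2.findContours(m,0,1)[0]:
    a=cv2.contourArea(c);r=cv2.boundingRect(c)
    if 60<a<2000 and (r[0]<240 if n=='top' else (220<r[0]<345 and 150<r[1]<215)): 
      M=cv2.moments(c);u=(M['m10']/a,M['m01']/a);print(n,'area',a,np.round(u,1),'box',r,'z.03',ray(d,u,.03)[0][:2].round(4))
  for nm,P in dict(knobtop=(.5905,.1285,.06),knobmid=(.5905,.1285,.045),rose=(.5905,.1285,.013),cam=(.4955,.1314,.039),cyl=(.5936,.2232,.04)).items(): print(n,nm,proj(d,P)[0].round(1))
"
```

```text
shift cm [32.66 -0.05  6.39] turn z 0 | now [ 0.5778 -0.2263  0.1643] y-ang -2.2 q6 -0.46 tilt [ 0.    -0.001 -1.   ] w 0.0647 t 30.27
top area 443.0 [150.5 210.9] box (139, 200, 24, 23) z.03 [0.4963 0.2108]
top area 748.0 [200.2 160.1] box (184, 144, 33, 33) z.03 [0.5886 0.1275]
top area 275.0 [146.7 157.7] box (140, 140, 14, 37) z.03 [0.5909 0.2225]
top knobtop [195.8 155.1]
top knobmid [197.8 157.1]
top rose [201.8 161.2]
top cam [194.5 211.8]
top cyl [144.6 154.8]
side area 237.0 [255.6 179.8] box (245, 172, 22, 17) z.03 [0.4869 0.1929]
side area 740.5 [304.6 173.1] box (277, 154, 48, 38) z.03 [0.5867 0.1532]
side knobtop [312.1 164.4]
side knobmid [312.3 170.6]
side rose [312.8 183.8]
side cam [273.8 186.2]
side cyl [289.5 156.6]
```

arm_command(motion=[0,0,0,0,0,0,0,0,0,0,0,0,0,0,0,0,0,0,0,0,0,0,0,0])

```text
clock: 30.7
ee_pos: [0.5788, -0.2207, 0.1645]
tool_rot: [0.718, 0.696, 0.0, 0.0]
contact_force: [0.0, -0.6, 0.3]
gripper_width: 0.065
grip_force: 0.0
```

```bash
python3 -c "
from h import *
print(manip.sign_off())"
```

```text
the job is handed in; nothing more can be done
None
```

The lock set is made up and handed in at about 31 s: short cylinder in the trough, small padlock in the tray, cam lock in the cup and knob in the dish, placed in that order, and I did not touch the longer cylinder, the bigger padlock or the look-alikes; the final check of the knob was from image measurements only, and no verdict came back at sign-off.

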